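# Put the detailing canisters back on the shelf panel for the stock scan

## Robot

A 6-joint arm with a two-finger parallel gripper is mounted at the origin on the work surface. World frame = base frame: x ahead of the robot, y to its left, z up, the work surface at z = 0. Lengths are in m, angles in rad, forces in N, time in s.
With the tool pointing down it reaches from about 0.325 to 0.775 m from the base axis. Payload 5.5 kg.
Tool frame: the origin (TCP) lies midway between the tips of the shut fingers; the grasp point (between the pads) lies 19 mm behind it; z points along the fingers, y is the line along which they close (so a half turn about z gives the same grasp; the last joint's range is limited). The gripper opens to 88 mm and grips with 3 to 60 N. Pads are 20 mm wide; open, the fingers measure 115 mm over their backs; the gripper's body (75 mm by 178 mm) begins 61 mm behind the grasp point.
Start: joints at [1.236, 0.091, 1.231, -0, 1.82, -0.057], TCP at [0.165, 0.577, 0.223] pointing down, gripper open.
Joint ranges: [-2.87, 2.87], [-0.86, 2.18], [0.17, 2.46], [-1.51, 4.65], [0.06, 2.69], [-2.65, 2.65]. Speed limits (rad/s): [2.57, 2.57, 3.01, 3.14, 3.14, 3.14].

## Interface

Orientations are given as a 3x3 rotation matrix whose columns are the frame's x, y, z axes.
In Python, from bench import manip gives the robot as it stands.
- The arm moves only by the shell command python3 -m crank 'ROWS'. ROWS is JSON, a list of rows, each a list of 3 entries, a list of its own where there are three numbers: the turn, a rotation vector about the tool's x, y, z in rad, then the shift along the tool's x, y, z in cm, then the closure in counts, from 0 (fully open) to 255 (shut). In form: [[[wx, wy, wz], [dx, dy, dz], fingers], ...]. A call has exactly 10 rows; each row is the pose to reach, as a shift and turn from the pose commanded when the call began, along the tool's axes at that moment; what a row does not reach only later rows make up. A row lasts 1/10 s, in which the tool goes at most 50 mm and 8.59 degrees, less where a joint would pass 70% of its speed; a pose out of reach is approached as far as the arm can. A call with a gripper value outside its range is refused whole. The fingers move at their own pace and stop on an object; the grip force is fixed at half the most. Time passes only in rows, so rows that repeat a pose let the fingers close, or fill a call up. It gives the time, the measured TCP pose, the force, the opening and the grip force at its end, in the units of the state.
- manip.observe(): the state, without advancing time (a new reading comes with each control period).
- manip.camera(name): name is "side" or "top"; returns a dict with "pixels" (420x560x3 uint8, blue, green, red), "fx", "fy", "cx", "cy" (pixels), "D" ([k1, k2, p1, p2, k3] as OpenCV has them; the pictures are not rectified), "origin" and "attitude" of the camera in the world. Camera axes: x right, y up, looking along -z (the intrinsics and any distortion apply to the point x, -y, -z); pixel columns grow to the right and rows downward; lengths in m; the calibration is good to about 2 mm. A picture is of the moment at which its call begins. There is no depth.
- manip.hand_in(): hands the job in; it is judged then, once.
Trained networks look in a picture, given as the dict that the camera call returned (one of the last four; its "shot" number tells which), for a name from the list of things; names that differ only in an ending like _2 or _b are one class to them, and where a whole thing is asked for, a point or a joint stands for the part that bears it (a point fixed in the world has none). Each returns a list of dicts, best first, with "p" (0 to 1); they miss things now and then, are a little off and sometimes report something else, mostly with a low value. They report only what shows in the picture. A call takes as long as a camera call.
- manip.trace(label, picture): "region" (420x560 bool, what is visible of it).
- manip.mark_of(label, picture): "point" ([x, y, z] in m, in the coordinates of the camera as it stood for that picture, good to about 4 mm: a listed point, or the origin of a listed thing).
The state is a dict: "time_s": time; "qpos": joint angles; "dq": joint speeds; "effort": joint torques, N m; "position": TCP position; "orientation": TCP orientation; "contact_force": force on the tool from outside, world axes, zero at the start; "torque": the same for the moment, N m; "grip_width": finger opening in m; "gripper_force": force on a finger pad.
Only numpy, scipy, OpenCV 4.12 (cv2) and the standard library are available. Lean on these libraries where they do the work, as an engineer would, in place of code of your own. Each camera call takes 0.05 s, during which the arm holds its last target. There are 200 camera calls.

## Task

First clear the red brush and the steel scraper off the honeycomb panel and lay them flat in the blue tray. Then stand every white canister upright and centred on the disc of its own cap colour, turned so that its black mark faces the scanner block squarely, and once all of them stand so, press the scanner's orange button. Leave the spray bottle, the yellow tread brush and the steel tin alone.

Things in the scene. Friction and masses are not known exactly. Their poses are not given: they have to be found in the camera images.
- panel: black honeycomb shelf panel lying on the bench, 160 (x) x 400 (y) x 24 mm thick, fixed; origin at the centre of its underside, top surface 24 mm above the origin. The row of four coloured discs runs along its y axis, 20 mm to the -x side of its centre line; the reader block stands along its +x edge.
- reader: grey scanner block fixed on the panel, 30 (x) x 380 (y) x 50 mm high with a dark red window along the face that looks at the row of discs; origin at the centre of its underside, on the panel's top, 63 mm to +x of the panel's centre. Its -x axis points square out of the window at the row; its +x points away from the row.
- scan_button_top (a point): centre of the top of the orange push button (24 mm across, on a black housing) in the middle of the scanner block's top; pressed straight down
- scan_button (a joint): travel of that button, m: 0 released, 0.006 fully down (about 5 N); it springs back. It counts as pressed from 0.004
- tray: blue open tool tray fixed on the bench, 270 (x) x 180 (y) x 32 mm high, walls and floor 5 mm thick; origin at the centre of its underside
- red_brush: red detailing brush, 170 mm long, lying along its x axis with bristles down; handle 20 mm wide and 18 mm high from x = -90 to +30 mm, head 30 mm wide and 24 mm high from x = +30 to +80 mm; origin on its underside, about 10 mm from its centre of mass; 80 g
- scraper: steel scraper, 163 mm long, lying along its x axis; handle 22 mm wide and 16 mm high from x = -80 to +30 mm, then a narrower neck 10 mm high and a flat blade 44 mm wide and 4 mm thick ending at x = +83 mm; origin on its underside near its centre of mass; 140 g
- spray_bottle: empty clear spray bottle with black trigger head, 68 mm across, 207 mm tall, standing loose; origin at the centre of its underside; to be left alone
- tread_brush: yellow tyre tread brush, 205 mm long, 55 mm wide, 46 mm high, loose; origin on its underside; to be left alone
- wax_tin: round steel tin 80 mm across, 45 mm high, loose; origin at the centre of its underside; to be left alone
- can_red: round white plastic canister with a red twist cap, 60 mm diameter all the way up, 60 mm tall, about 0.15 to 0.31 kg, rigid, weight low down; origin at the centre of its underside, z up. Its mark, a black rectangle on its side, lies on its +x side; a black stripe on the cap runs from the cap's centre towards that side. May be absent.
- mark_red (a point): centre of the black mark on the side of the red-capped canister, 30 mm from its axis, 22 mm above its underside
- bay_red: flat red disc, 72 mm across, printed on the panel (nothing to bump into): the place of the red-capped canister; origin at its centre on the panel's top surface, axes parallel to the panel's. Discs are 92 mm apart in one row, in any colour order.
- can_blue: round white plastic canister with a blue twist cap, 60 mm diameter all the way up, 60 mm tall, about 0.15 to 0.31 kg, rigid, weight low down; origin at the centre of its underside, z up. Its mark, a black rectangle on its side, lies on its +x side; a black stripe on the cap runs from the cap's centre towards that side. May be absent.
- mark_blue (a point): centre of the black mark on the side of the blue-capped canister, 30 mm from its axis, 22 mm above its underside
- bay_blue: flat blue disc, 72 mm across, printed on the panel (nothing to bump into): the place of the blue-capped canister; origin at its centre on the panel's top surface, axes parallel to the panel's. Discs are 92 mm apart in one row, in any colour order.
- can_yellow: round white plastic canister with a yellow twist cap, 60 mm diameter all the way up, 60 mm tall, about 0.15 to 0.31 kg, rigid, weight low down; origin at the centre of its underside, z up. Its mark, a black rectangle on its side, lies on its +x side; a black stripe on the cap runs from the cap's centre towards that side. May be absent.
- mark_yellow (a point): centre of the black mark on the side of the yellow-capped canister, 30 mm from its axis, 22 mm above its underside
- bay_yellow: flat yellow disc, 72 mm across, printed on the panel (nothing to bump into): the place of the yellow-capped canister; origin at its centre on the panel's top surface, axes parallel to the panel's. Discs are 92 mm apart in one row, in any colour order.
- can_green: round white plastic canister with a green twist cap, 60 mm diameter all the way up, 60 mm tall, about 0.15 to 0.31 kg, rigid, weight low down; origin at the centre of its underside, z up. Its mark, a black rectangle on its side, lies on its +x side; a black stripe on the cap runs from the cap's centre towards that side. May be absent.
- mark_green (a point): centre of the black mark on the side of the green-capped canister, 30 mm from its axis, 22 mm above its underside
- bay_green: flat green disc, 72 mm across, printed on the panel (nothing to bump into): the place of the green-capped canister; origin at its centre on the panel's top surface, axes parallel to the panel's. Discs are 92 mm apart in one row, in any colour order.

How it is judged:
On the way, in this order (a step that is already met when the one before it is completed fails the run):
1. brush and scraper lie released in the blue tray (x of red_brush in the frame of tray between -0.13 and 0.13 m and y of red_brush in the frame of tray between -0.085 and 0.085 m and z of each of red_brush, scraper in the frame of tray below 0.03 m and angle between each of red_brush, scraper's own z axis and vertical below 0.25 rad and linear speed of each of red_brush, scraper below 0.02 m/s and contact force between each of red_brush, scraper and the fingers below 0.05 N and x of scraper in the frame of tray between -0.13 and 0.13 m and y of scraper in the frame of tray between -0.085 and 0.085 m), for 0.2 s.
2. every canister stands released on its disc with its mark facing the scanner (horizontal distance between can_red and bay_red below 0.012 m and z of can_red in the frame of bay_red below 0.01 m and angle between each of can_red, can_blue, can_yellow, can_green's own z axis and vertical below 0.12 rad and angle between the x axis of each of can_red, can_blue, can_yellow, can_green and the x axis of reader, either way round below 0.26 rad and x of mark_red in the frame of bay_red above 0 m and linear speed of each of can_red, can_blue, can_yellow, can_green below 0.02 m/s and contact force between each of can_red, can_blue, can_yellow, can_green and the fingers below 0.05 N and horizontal distance between can_blue and bay_blue below 0.012 m and z of can_blue in the frame of bay_blue below 0.01 m and x of mark_blue in the frame of bay_blue above 0 m and horizontal distance between can_yellow and bay_yellow below 0.012 m and z of can_yellow in the frame of bay_yellow below 0.01 m and x of mark_yellow in the frame of bay_yellow above 0 m and horizontal distance between can_green and bay_green below 0.012 m and z of can_green in the frame of bay_green below 0.01 m and x of mark_green in the frame of bay_green above 0 m), for 0.2 s.
3. the scan button is pressed while they all stand so (all of step 2 and value of joint scan_button above 0.004 m), for 0.05 s.
At the end, for the whole second after the job is handed in: Every canister present stands upright (within 7 degrees), at rest and released, within 12 mm of the centre of the disc of its colour, its mark within 15 degrees of facing the scanner squarely; brush and scraper lie flat at rest inside the blue tray; the button is released (all of step 1 and all of step 2 and value of joint scan_button below 0.002 m); the robot touches nothing.
It fails at once if the spray bottle is moved more than 3 cm (distance of spray_bottle from where it was at the start of the episode above 0.03 m).
It fails at once if the tread brush is moved more than 3 cm (distance of tread_brush from where it was at the start of the episode above 0.03 m).
It fails at once if the steel tin is moved more than 3 cm (distance of wax_tin from where it was at the start of the episode above 0.03 m).
Of can_red, can_blue, can_yellow, can_green only 3 to 4 are there at a start; the rules pass over those that are not, and their reading is None.
At some moment in a run one of can_red, can_blue, can_yellow, can_green may be knocked a few centimetres aside while the robot is not near it.
It also fails if it takes over 200 s, if anything falls off the work surface, if the arm or the gripper's body presses on something with over 40 N, if the wrist force passes 120 N, or if a joint passes its speed limit or range.

## Working session

There is one attempt and no reset: what is moved stays moved. The work goes in short steps, Python scripts to look and compute and a shell command to move; the robot and the scene stay as the last step left them, time stands still between calls to the robot, and variables do not carry over. Pictures are saved under pics/ and viewed, at most 14 in all, crops included, and the job is handed in when it is done.

```bash
ls; mkdir -p pics
python3 - <<'E'
from bench import manip
import cv2,numpy as np
s=manip.observe(); print(s['time_s'],s['position'],np.round(s['orientation'],3).tolist(),s['grip_width'])
for n in("top","side"):
    c=manip.camera(n); cv2.imwrite(f'pics/{n}0.png',c['pixels']); print({k:np.round(v,4).tolist() if not isinstance(v,str) else v for k,v in c.items() if k!='pixels'})
E
```

```text
pics
0.0 [0.164466   0.57672431 0.22152846] [[-0.962, 0.274, -0.001], [0.274, 0.962, -0.002], [0.0, -0.002, -1.0]] 0.08789841718725389
{'fx': 526.4647, 'fy': 526.4647, 'cx': 279.7181, 'cy': 207.109, 'D': [-0.0209, 0.0, 0.0, 0.0, 0.0], 'origin': [0.4712, 0.0091, 1.2806], 'attitude': [[0.0025, 0.9952, -0.0983], [-0.9997, 0.0002, -0.0232], [-0.023, 0.0983, 0.9949]], 'shot': 1}
{'fx': 428.3328, 'fy': 428.3328, 'cx': 276.7725, 'cy': 211.0183, 'D': [-0.0282, 0.0, 0.0, 0.0, 0.0], 'origin': [0.4757, 0.8408, 0.5722], 'attitude': [[-0.9883, 0.0988, -0.1162], [-0.1505, -0.5057, 0.8495], [0.0252, 0.857, 0.5146]], 'shot': 2}
```

View pics/top0.png

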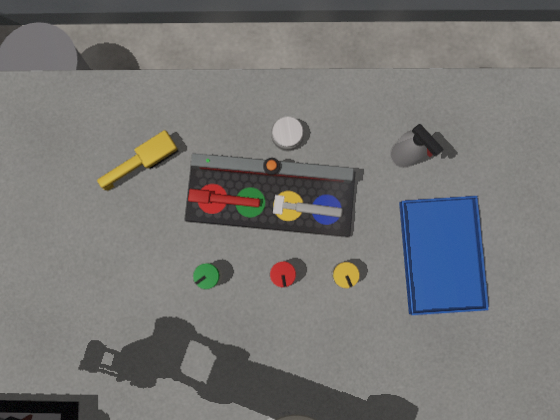

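View pics/side0.png

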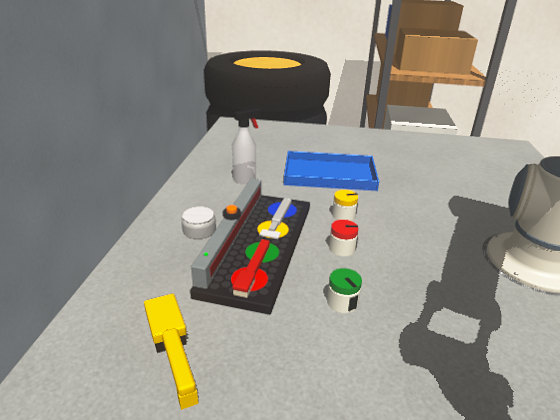

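The top view shows the panel with discs red (212,198), green (250,202), yellow (289,206) and blue (326,209). The brush handle lies at about (235,200) and the scraper at (305,208). Three canisters stand upright: green (205,276), red (282,274), yellow (346,275). The tray is at (445,255). There is no blue canister.

```bash
cat > h.py <<'E'
from bench import manip
import cv2,numpy as np
def K(c): return np.array([[c['fx'],0,c['cx']],[0,c['fy'],c['cy']],[0,0,1]])
def w(c,px,z):
    p=cv2.undistortPoints(np.float64(px).reshape(-1,1,2),K(c),np.array(c['D'])).reshape(-1,2)
    d=np.c_[p[:,0],-p[:,1],-np.ones(len(p))]@np.array(c['attitude']).T
    o=np.array(c['origin']); return o+d*((z-o[2])/d[:,2])[:,None]
def mark(c,l):
    r=manip.mark_of(l,c)
    return (np.array(c['origin'])+np.array(c['attitude'])@np.array(r[0]['point']),r[0]['p']) if r else (None,0)
def reg(c,l):
    r=manip.trace(l,c); return (r[0]['region'],r[0]['p']) if r else (None,0)
def axis(c,m,z):
    yx=np.argwhere(m); p=w(c,yx[:,::-1],z)[:,:2]; r=cv2.minAreaRect(p.astype(np.float32)*1000)
    u=np.linalg.svd(p-p.mean(0),full_matrices=False)[2][0]
    return p.mean(0),np.array(r[0])/1000,np.round(r[1]),u
def cap(c,col,z=.06):
    "cap centre & stripe direction (world yaw of can x)"
    m,p=reg(c,'can_'+col)
    if m is None: return None
    hsv=cv2.cvtColor(c['pixels'],cv2.COLOR_BGR2HSV); H,S,V=[hsv[...,i].astype(int) for i in range(3)]
    h0={'red':0,'blue':112,'yellow':23,'green':65}[col]
    near=cv2.dilate(m.astype(np.uint8),np.ones((3,3)))>0
    cm=near&(abs((H-h0+90)%180-90)<18)&(S>110)&(V>70)
    if cm.sum()<30: return None
    hull=cv2.convexHull(np.argwhere(cm)[:,::-1].astype(np.int32)); f=np.zeros(m.shape,np.uint8); cv2.fillPoly(f,[hull],1)
    q=w(c,np.argwhere(f)[:,::-1],z)[:,:2]; ctr,_=cv2.minEnclosingCircle((q*1000).astype(np.float32)); ctr=np.array(ctr)/1000
    dk=(f>0)&(V<80); d=w(c,np.argwhere(dk)[:,::-1],z)[:,:2]-q.mean(0)
    v=d[np.hypot(*d.T)<.028].mean(0)
    return q.mean(0),ctr,np.degrees(np.arctan2(v[1],v[0])),p
E
python3 - <<'E'
from h import *
np.set_printoptions(precision=4,suppress=True)
c=manip.camera('top')
for col in('red','green','yellow','blue'):
    print(col,cap(c,col),mark(c,'can_'+col),mark(c,'mark_'+col),'bay',mark(c,'bay_'+col))
for l,z in(('red_brush',.045),('scraper',.04),('tray',.032),('panel',.024),('reader',.074)):
    m,p=reg(c,l); print(l,p,axis(c,m,z),mark(c,l))
print(mark(c,'scan_button_top'))
s=manip.camera('side')
for l in ['panel','reader','tray','scan_button_top','red_brush','scraper']+['bay_'+x for x in('red','green','yellow','blue')]+['can_'+x for x in('red','green','yellow','blue')]: print('side',l,mark(s,l))
E
```

```text
red (array([0.4376, 0.0305]), array([0.4374, 0.0305]), np.float64(-171.3860836730274), 0.7) (array([ 0.4377,  0.0289, -0.0022]), 0.77) (None, 0) bay (array([0.7795, 0.022 , 0.0008]), 0.7)
green (array([0.4325, 0.2076]), array([0.4325, 0.208 ]), np.float64(123.9623609591877), 0.83) (array([0.4347, 0.2086, 0.0029]), 0.78) (None, 0) bay (array([0.6101, 0.11  , 0.0212]), 0.77)
yellow None (array([ 0.436 , -0.1145, -0.0028]), 0.9) (array([ 0.4121, -0.125 ,  0.0215]), 0.94) bay (array([0.5946, 0.0223, 0.0243]), 0.84)
blue None (array([ 0.7319, -0.2646,  0.0009]), 0.17) (array([ 0.7165,  0.3735, -0.0045]), 0.73) bay (array([ 0.5931, -0.0714,  0.0236]), 0.72)
red_brush 0.69 (array([0.6128, 0.177 ]), array([0.6104, 0.1722]), array([173.,  35.]), array([0.1245, 0.9922])) (array([0.6158, 0.178 , 0.0176]), 0.91)
scraper 0.69 (array([ 0.591 , -0.0232]), array([ 0.5946, -0.0269]), array([161.,  39.]), array([0.1209, 0.9927])) (array([ 0.5925, -0.0301,  0.0272]), 0.63)
tray 0.7 (array([ 0.4819, -0.3462]), array([ 0.4827, -0.3463]), array([268., 191.]), array([-0.9984, -0.0559])) (array([ 0.4821, -0
[... 406 characters left out ...]
7]), 0.6)
side reader (array([0.6775, 0.0572, 0.0261]), 0.95)
side tray (array([ 0.4805, -0.3526, -0.0003]), 0.87)
side scan_button_top (array([0.6819, 0.0584, 0.0978]), 0.56)
side red_brush (array([0.6123, 0.1752, 0.0246]), 0.76)
side scraper (array([ 0.5892, -0.0263,  0.0247]), 0.55)
side bay_red (array([0.6143, 0.2013, 0.0234]), 0.69)
side bay_green (array([0.6098, 0.1066, 0.025 ]), 0.58)
side bay_yellow (array([0.5977, 0.0171, 0.026 ]), 0.71)
side bay_blue (array([ 0.5864, -0.0731,  0.0265]), 0.61)
side can_red (array([ 0.4315,  0.028 , -0.0008]), 0.7)
side can_green (array([0.428 , 0.2092, 0.0006]), 0.69)
side can_yellow (array([ 0.4345, -0.1165, -0.    ]), 0.89)
side can_blue (None, 0)
```

```bash
cat >> h.py <<'E'
from scipy.spatial.transform import Rotation as R
def plan(*wps):
    "waypoints (x,y,z,theta_deg of tool y) -> rows from present pose; picks half turn keeping j6 in range"
    s=manip.observe(); P=np.array(s['position']); O=np.array(s['orientation']); q=s['qpos']
    print('t',round(s['time_s'],2),'pos',np.round(P,4),'th',round(np.degrees(np.arctan2(O[1,1],O[0,1])),1),'j6',round(q[5],2),'w',round(s['grip_width'],4))
    for x,y,z,t in wps:
        t=np.radians(t); T=np.array([[-np.sin(t),np.cos(t),0],[np.cos(t),np.sin(t),0],[0,0,-1]]) # cols x,y,z
        T=np.c_[np.cross([np.cos(t),np.sin(t),0],[0,0,-1]),[np.cos(t),np.sin(t),0],[0,0,-1]]
        print(np.round(R.from_matrix(O.T@T).as_rotvec(),3),np.round(O.T@(np.array([x,y,z])-P)*100,2),'j6~',round((np.arctan2(y,x)-t+np.pi)%(2*np.pi)-np.pi,2))
E
python3 -c "
from h import *
plan((.613,.176,.12,-7),(.613,.176,.027,-7))"
```

```text
t 2.25 pos [0.1646 0.577  0.2226] th 74.1 j6 -0.06 w 0.0878
[-0.     0.     1.415] [-54.12 -26.26  10.27] j6~ 0.4
[-0.     0.     1.415] [-54.12 -26.26  19.57] j6~ 0.4
```

```bash
python3 -m crank '[[[0,0,0.14],[-4,-2,1],0],[[0,0,0.28],[-8,-4,2],0],[[0,0,0.42],[-12,-6,3],0],[[0,0,0.56],[-16,-8,4],0],[[0,0,0.7],[-20,-10,5],0],[[0,0,0.84],[-24,-12,6],0],[[0,0,0.98],[-28,-14,7],0],[[0,0,1.12],[-32,-16,8],0],[[0,0,1.26],[-36,-18,9],0],[[0,0,1.4],[-40,-19.5,10],0]]'
python3 -c "
from h import *
plan((.613,.176,.12,-7),(.613,.176,.027,-7))"
```

```text
time_s: 3.25
position: [0.4969, 0.2781, 0.1226]
orientation: [[0.113, 0.994, 0.001], [0.994, -0.113, 0.0], [0.0, 0.001, -1.0]]
contact_force: [0.2, 0.7, 1.0]
grip_width: 0.088
gripper_force: 0.0
t 3.25 pos [0.4969 0.2781 0.1226] th -6.5 j6 0.56 w 0.088
[ 0.001 -0.     0.009] [-8.83 12.69  0.26] j6~ 0.4
[ 0.001 -0.     0.009] [-8.84 12.68  9.56] j6~ 0.4
```

```bash
python3 -m crank '[[[0,0,0.01],[-3,4.2,0],80],[[0,0,0.01],[-6,8.5,0],80],[[0,0,0.01],[-8.8,12.7,0.3],80],[[0,0,0.01],[-8.8,12.7,2],80],[[0,0,0.01],[-8.8,12.7,4],80],[[0,0,0.01],[-8.8,12.7,6],80],[[0,0,0.01],[-8.8,12.7,8],80],[[0,0,0.01],[-8.8,12.7,9],80],[[0,0,0.01],[-8.8,12.7,9.5],80],[[0,0,0.01],[-8.8,12.7,9.5],80]]'
python3 -c "
from h import *
plan((.613,.176,.027,-7))"
```

```text
time_s: 4.25
position: [0.6122, 0.179, 0.0272]
orientation: [[0.116, 0.993, -0.001], [0.993, -0.116, -0.0], [-0.0, -0.001, -1.0]]
contact_force: [-0.0, 0.6, 1.1]
grip_width: 0.0603
gripper_force: 0.0
t 4.25 pos [0.6122 0.179  0.0272] th -6.7 j6 0.35 w 0.0603
[-0.001  0.     0.006] [-0.29  0.12  0.02] j6~ 0.4
```

```bash
python3 -m crank '[[[0,0,0],[0,0,0],160],[[0,0,0],[0,0,0],210],[[0,0,0],[0,0,0],255],[[0,0,0],[0,0,0],255],[[0,0,0],[0,0,0],255],[[0,0,0],[0,0,0],255],[[0,0,0],[0,0,-2],255],[[0,0,0],[0,0,-4],255],[[0,0,0],[0,0,-7],255],[[0,0,0],[0,0,-10],255]]'
python3 -c "
from h import *
t=np.radians(3.2); C=np.array([.482,-.349]); R2=np.array([[np.cos(t),-np.sin(t)],[np.sin(t),np.cos(t)]])
a=C+R2@[.005,.035]; print(a)
plan((.53,0,.13,-40),(a[0],a[1],.13,-87),(a[0],a[1],.011,-87))"
```

```text
time_s: 5.25
position: [0.6121, 0.1786, 0.1278]
orientation: [[0.117, 0.993, -0.002], [0.993, -0.117, -0.0], [-0.001, -0.002, -1.0]]
contact_force: [0.1, -0.5, -0.5]
grip_width: 0.02
gripper_force: 30.0
[ 0.48503845 -0.31377547]
t 5.25 pos [0.6121 0.1786 0.1278] th -6.7 j6 0.35 w 0.02
[-0.001  0.001  0.581] [-18.7   -6.07  -0.2 ] j6~ 0.7
[-1.000e-03  2.000e-03  1.401e+00] [-50.38  -6.87  -0.18] j6~ 0.94
[-1.000e-03  2.000e-03  1.401e+00] [-50.38  -6.85  11.72] j6~ 0.94
```

Gripped (20 mm). Carrying it to the tray.

```bash
python3 -m crank '[[[0,0,0.1],[-3,-1,-0.3],255],[[0,0,0.24],[-7,-2.5,-0.3],255],[[0,0,0.38],[-11,-4,-0.3],255],[[0,0,0.52],[-15,-5,-0.3],255],[[0,0,0.66],[-19.5,-6,-0.3],255],[[0,0,0.8],[-24,-6.4,-0.3],255],[[0,0,0.94],[-28,-6.6,-0.3],255],[[0,0,1.08],[-32.5,-6.8,-0.3],255],[[0,0,1.22],[-37,-6.9,-0.3],255],[[0,0,1.36],[-41,-6.9,-0.3],255]]'
python3 -c "
from h import *
plan((.485,-.314,.13,-87),(.485,-.314,.011,-87))"
```

```text
time_s: 6.25
position: [0.4954, -0.2224, 0.1306]
orientation: [[0.996, 0.087, -0.0], [0.087, -0.996, -0.0], [-0.0, 0.0, -1.0]]
contact_force: [0.8, 0.6, -0.9]
grip_width: 0.0195
gripper_force: 30.0
t 6.25 pos [ 0.4954 -0.2224  0.1306] th -85.0 j6 1.0 w 0.0195
[0.    0.    0.035] [-1.83  9.03  0.06] j6~ 0.94
[0.    0.    0.035] [-1.83  9.03 11.96] j6~ 0.94
```

```bash
python3 -m crank '[[[0,0,0.03],[-1,4.5,0],255],[[0,0,0.035],[-1.8,9,0],255],[[0,0,0.035],[-1.8,9,3],255],[[0,0,0.035],[-1.8,9,6],255],[[0,0,0.035],[-1.8,9,8.5],255],[[0,0,0.035],[-1.8,9,10.5],255],[[0,0,0.035],[-1.8,9,11.5],255],[[0,0,0.035],[-1.8,9,12.1],255],[[0,0,0.035],[-1.8,9,12.1],255],[[0,0,0.035],[-1.8,9,12.1],255]]'
python3 -m crank '[[[0,0,0],[0,0,0],200],[[0,0,0],[0,0,0],160],[[0,0,0],[0,0,0],140],[[0,0,0],[0,0,0],140],[[0,0,0],[0,0,0],140],[[0,0,0],[0,0,-2],140],[[0,0,0],[0,0,-5],140],[[0,0,0],[0,0,-9],140],[[0,0,0],[0,0,-12],100],[[0,0,0],[0,0,-12],80]]'
python3 -c "
from h import *
plan((.53,-.1,.13,-30),(.591,-.031,.13,-7),(.591,-.031,.027,-7))"
```

```text
time_s: 7.25
position: [0.4874, -0.3121, 0.0108]
orientation: [[0.998, 0.059, 0.002], [0.059, -0.998, -0.001], [0.001, 0.001, -1.0]]
contact_force: [-0.3, 0.4, -1.2]
grip_width: 0.02
gripper_force: 30.0
time_s: 8.25
position: [0.4888, -0.3131, 0.1359]
orientation: [[0.998, 0.059, 0.008], [0.059, -0.998, -0.006], [0.008, 0.006, -1.0]]
contact_force: [-0.0, -0.8, 0.2]
grip_width: 0.0525
gripper_force: 0.0
t 8.25 pos [ 0.4888 -0.3131  0.1359] th -86.6 j6 0.88 w 0.0525
[ 0.009 -0.004 -0.988] [  5.36 -21.04   0.5 ] j6~ 0.34
[ 0.01  -0.002 -1.39 ] [ 11.86 -27.57   0.51] j6~ 0.07
[ 0.01  -0.002 -1.39 ] [ 11.78 -27.63  10.81] j6~ 0.07
```

```bash
python3 -m crank '[[[0,0,-0.14],[0.5,-3,0.5],80],[[0,0,-0.28],[1.5,-7,0.5],80],[[0,0,-0.42],[2.5,-11,0.5],80],[[0,0,-0.56],[3.5,-15,0.5],80],[[0,0,-0.7],[4.5,-19,0.5],80],[[0,0,-0.84],[6,-22,0.5],80],[[0,0,-0.98],[8,-25,0.5],80],[[0,0,-1.12],[10,-27,0.5],80],[[0,0,-1.26],[11.8,-27.6,0.5],80],[[0,0,-1.39],[11.8,-27.6,0.5],80]]'
python3 -c "
from h import *
plan((.591,-.031,.13,-7),(.591,-.031,.027,-7))"
```

```text
time_s: 9.25
position: [0.5892, -0.0275, 0.1229]
orientation: [[0.114, 0.994, -0.002], [0.994, -0.114, 0.001], [0.0, -0.002, -1.0]]
contact_force: [0.1, -1.2, -0.6]
grip_width: 0.0604
gripper_force: 0.0
t 9.25 pos [ 0.5892 -0.0275  0.1229] th -6.5 j6 0.01 w 0.0604
[-0.002 -0.     0.008] [-0.32  0.22 -0.71] j6~ 0.07
[-0.002 -0.     0.008] [-0.33  0.24  9.59] j6~ 0.07
```

```bash
python3 -m crank '[[[0,0,0.01],[-0.3,0.2,2],80],[[0,0,0.01],[-0.3,0.2,5],80],[[0,0,0.01],[-0.3,0.2,8],80],[[0,0,0.01],[-0.3,0.2,9.5],80],[[0,0,0.01],[-0.3,0.2,9.6],80],[[0,0,0.01],[-0.3,0.2,9.6],160],[[0,0,0.01],[-0.3,0.2,9.6],255],[[0,0,0.01],[-0.3,0.2,9.6],255],[[0,0,0.01],[-0.3,0.2,9.6],255],[[0,0,0.01],[-0.3,0.2,9.6],255]]'
python3 -m crank '[[[0,0,0],[0,0,0],255],[[0,0,0],[0,0,-2],255],[[0,0,0],[0,0,-5],255],[[0,0,0],[0,0,-8],255],[[0,0,0],[0,0,-10],255],[[0,0,0],[0,0,-10],255],[[0,0,0],[0,0,-10],255],[[0,0,0],[0,0,-10],255],[[0,0,0],[0,0,-10],255],[[0,0,0],[0,0,-10],255]]'
python3 -c "
from h import *
t=np.radians(3.2); C=np.array([.482,-.349]); R2=np.array([[np.cos(t),-np.sin(t)],[np.sin(t),np.cos(t)]])
a=C+R2@[0,-.037]; print(a)
plan((.53,-.1,.13,-30),(a[0],a[1],.13,-87),(a[0],a[1],.011,-87))"
```

```text
time_s: 10.25
position: [0.5902, -0.0325, 0.0292]
orientation: [[0.132, 0.991, 0.001], [0.991, -0.132, -0.0], [0.0, 0.001, -1.0]]
contact_force: [-0.2, -0.4, 0.7]
grip_width: 0.0237
gripper_force: 0.2
time_s: 11.25
position: [0.5894, -0.0324, 0.1271]
orientation: [[0.132, 0.991, -0.002], [0.991, -0.132, 0.0], [-0.0, -0.002, -1.0]]
contact_force: [-0.7, 0.0, -2.1]
grip_width: 0.0217
gripper_force: 30.0
[ 0.4840654  -0.38594231]
t 11.25 pos [ 0.5894 -0.0324  0.1271] th -7.6 j6 0.02 w 0.0217
[-0.002  0.     0.392] [-7.48 -5.   -0.27] j6~ 0.34
[-0.002  0.002  1.386] [-36.43  -5.79  -0.27] j6~ 0.85
[-0.002  0.002  1.386] [-36.43  -5.76  11.63] j6~ 0.85
```

```bash
python3 -m crank '[[[0,0,0.12],[-2.5,-2,-0.3],255],[[0,0,0.26],[-6,-4,-0.3],255],[[0,0,0.4],[-10,-5,-0.3],255],[[0,0,0.54],[-14,-5.7,-0.3],255],[[0,0,0.68],[-18,-5.8,-0.3],255],[[0,0,0.82],[-22,-5.8,-0.3],255],[[0,0,0.96],[-26,-5.8,-0.3],255],[[0,0,1.1],[-30,-5.8,-0.3],255],[[0,0,1.24],[-34,-5.8,-0.3],255],[[0,0,1.38],[-36.4,-5.8,-0.3],255]]'
python3 -c "
from h import *
plan((.484,-.386,.13,-87),(.484,-.386,.011,-87))"
```

```text
time_s: 12.25
position: [0.4834, -0.3883, 0.1307]
orientation: [[0.999, 0.051, -0.001], [0.051, -0.999, 0.0], [-0.001, -0.0, -1.0]]
contact_force: [0.5, 0.2, -1.2]
grip_width: 0.022
gripper_force: 30.0
t 12.25 pos [ 0.4834 -0.3883  0.1307] th -87.1 j6 0.79 w 0.022
[-0.     0.001 -0.001] [ 0.08 -0.23  0.07] j6~ 0.85
[-0.     0.001 -0.001] [ 0.09 -0.22 11.97] j6~ 0.85
```

```bash
python3 -m crank '[[[0,0,0],[0,-0.2,2],255],[[0,0,0],[0,-0.2,5],255],[[0,0,0],[0,-0.2,8],255],[[0,0,0],[0,-0.2,10],255],[[0,0,0],[0,-0.2,11.3],255],[[0,0,0],[0,-0.2,11.9],255],[[0,0,0],[0,-0.2,11.9],255],[[0,0,0],[0,-0.2,11.9],200],[[0,0,0],[0,-0.2,11.9],160],[[0,0,0],[0,-0.2,11.9],140]]'
python3 -m crank '[[[0,0,0],[0,0,0],140],[[0,0,0],[0,0,0],140],[[0,0,0],[0,0,-3],140],[[0,0,0],[0,0,-7],100],[[0,0,0],[0,0,-12],50],[[0,0,0],[0,0,-17],0],[[0,0,0],[0,0,-20],0],[[0,0,0],[0,0,-20],0],[[0,0,0],[0,0,-20],0],[[0,0,0],[0,0,-20],0]]'
python3 - <<'E'
from h import *
c=manip.camera('top'); cv2.imwrite('pics/top1.png',c['pixels'])
def bay(c,col):
    hsv=cv2.cvtColor(c['pixels'],cv2.COLOR_BGR2HSV); H,S,V=[hsv[...,i].astype(int) for i in range(3)]
    h0={'red':0,'blue':112,'yellow':23,'green':65}[col]
    m=(abs((H-h0+90)%180-90)<14)&(S>130)&(V>60); m[:,370:]=0; m[:180]=0;m[240:]=0; m[:,:180]=0
    p=np.argwhere(m)[:,::-1]; q=w(c,p,.024)[:,:2]; a=len(p); return q.mean(0),cv2.minEnclosingCircle((q*1000).astype(np.float32)),a
for x in('red','green','yellow','blue'): print(x,bay(c,x),mark(c,'bay_'+x))
for x in('red','green','yellow'): print(x,cap(c,x),mark(c,'can_'+x)[0],mark(c,'mark_'+x))
E
```

```text
time_s: 13.25
position: [0.4851, -0.3843, 0.0143]
orientation: [[0.998, 0.059, 0.002], [0.059, -0.998, -0.002], [0.002, 0.002, -1.0]]
contact_force: [0.1, -0.2, 0.7]
grip_width: 0.0344
gripper_force: 0.0
time_s: 14.25
position: [0.4839, -0.3832, 0.2102]
orientation: [[0.998, 0.059, -0.003], [0.059, -0.998, 0.002], [-0.003, -0.002, -1.0]]
contact_force: [-0.2, 0.0, -0.7]
grip_width: 0.0874
gripper_force: 0.0
red (array([0.6165716 , 0.20220985]), ((616.7095947265625, 202.2467041015625), 36.811153411865234), 719) (array([0.61671694, 0.2038149 , 0.01936237]), 0.55)
green (array([0.60782593, 0.1104873 ]), ((608.1499633789062, 110.65795135498047), 35.68905258178711), 682) (array([0.68595529, 0.05502983, 0.09390079]), 0.42)
yellow (array([0.59915577, 0.01876517]), ((599.2491455078125, 18.81221580505371), 36.911014556884766), 733) (array([0.59526476, 0.02142801, 0.02736776]), 0.7)
blue (array([ 0.59031071, -0.07243931]), ((590.5313110351562, -72.47386169433594), 35.91063690185547), 702) (array([ 0.59246095, -0.0756373 ,  0.02442756]), 0.67)
red (array([0.4375601 , 0.03053246]), array([0.43739398, 0.03053717]), np.float64(-171.3860836730274), 0.74) [ 0.4392026   0.02618935 -0.00512768] (None, 0)
green (array([0.43254684, 0.20758642]), array([0.43249808, 0.20796931]), np.float64(123.9623609591877), 0.78) [ 0.43330104  0.20642122 -0.00070814] (array([ 0.59365385, -0.07418375,  0.02658956]), 0.67)
yellow (array([ 0.43651245, -0.11443407]), array([ 0.43725708, -0.11467165]), np.float64(-156.04739372733243), 0.89) [ 0.43641957 -0.11240147 -0.00310283] (array([ 0.41155815, -0.12396882,  0.01869685]), 0.65)
```

View pics/top1.png

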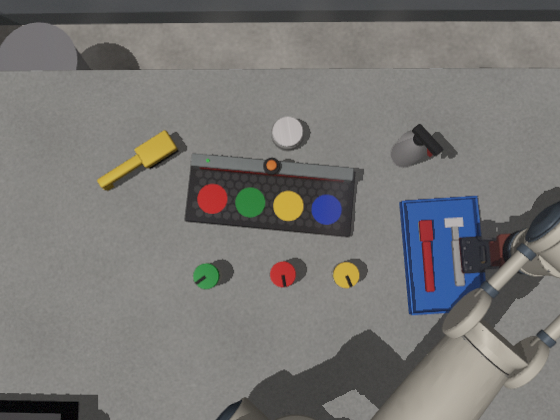

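```bash
python3 -c "
from h import *
plan((.437,-.1145,.12,-130.5),(.437,-.1145,.018,-130.5))"
```

```text
t 14.95 pos [ 0.4844 -0.3837  0.2127] th -86.6 j6 0.79 w 0.088
[ 0.    -0.     0.766] [ -3.15 -27.15   9.27] j6~ 2.02
[ 0.    -0.     0.766] [ -3.15 -27.15  19.47] j6~ 2.02
```

```bash
python3 -m crank '[[[0,0,0.12],[-0.5,-4,1],0],[[0,0,0.25],[-1,-8,2],0],[[0,0,0.38],[-1.5,-12.5,3],0],[[0,0,0.5],[-2,-17,4.5],0],[[0,0,0.62],[-2.5,-21,6],0],[[0,0,0.76],[-3,-25,8],0],[[0,0,0.766],[-3.1,-27.1,9.2],0],[[0,0,0.766],[-3.1,-27.1,9.2],0],[[0,0,0.766],[-3.1,-27.1,9.2],0],[[0,0,0.766],[-3.1,-27.1,9.2],0]]'
python3 -c "
from h import *
plan((.437,-.1145,.12,-130.5),(.437,-.1145,.018,-130.5))"
```

```text
time_s: 15.95
position: [0.4381, -0.116, 0.1217]
orientation: [[0.76, -0.65, 0.001], [-0.65, -0.76, -0.001], [0.002, -0.0, -1.0]]
contact_force: [-0.7, -0.6, 1.0]
grip_width: 0.0878
gripper_force: 0.0
t 15.95 pos [ 0.4381 -0.116   0.1217] th -130.6 j6 1.94 w 0.0878
[-0.    -0.002 -0.001] [-0.18 -0.04  0.17] j6~ 2.02
[-0.    -0.002 -0.001] [-0.2  -0.04 10.37] j6~ 2.02
```

```bash
python3 -m crank '[[[0,0,0],[-0.2,0,2],0],[[0,0,0],[-0.2,0,5],0],[[0,0,0],[-0.2,0,8],0],[[0,0,0],[-0.2,0,10],0],[[0,0,0],[-0.2,0,10.4],0],[[0,0,0],[-0.2,0,10.4],0],[[0,0,0],[-0.2,0,10.4],60],[[0,0,0],[-0.2,0,10.4],150],[[0,0,0],[-0.2,0,10.4],150],[[0,0,0],[-0.2,0,10.4],150]]'
python3 -m crank '[[[0,0,0],[0,0,0],150],[[0,0,0],[0,0,0],150],[[0,0,0],[0,0,-2],150],[[0,0,0],[0,0,-5],150],[[0,0,0],[0,0,-9],150],[[0,0,0],[0,0,-11],150],[[0,0,0],[0,0,-11],150],[[0,0,0],[0,0,-11],150],[[0,0,0],[0,0,-11],150],[[0,0,0],[0,0,-11],150]]'
python3 -c "
from h import *
plan((.599,.0188,.13,-130),(.599,.0188,.13,20),(.599,.0188,.043,20))"
```

```text
time_s: 16.95
position: [0.4364, -0.114, 0.0175]
orientation: [[0.76, -0.65, 0.001], [-0.65, -0.76, -0.001], [0.001, 0.0, -1.0]]
contact_force: [-0.5, -0.9, 5.0]
grip_width: 0.0597
gripper_force: 30.1
time_s: 17.95
position: [0.4351, -0.1133, 0.1244]
orientation: [[0.76, -0.65, -0.003], [-0.65, -0.76, 0.001], [-0.003, 0.001, -1.0]]
contact_force: [0.2, 0.9, -2.5]
grip_width: 0.0596
gripper_force: 30.0
t 17.95 pos [ 0.4351 -0.1133  0.1244] th -130.5 j6 1.95 w 0.0596
[ 0.001  0.003 -0.009] [  3.88 -20.69  -0.6 ] j6~ 2.3
[-0.004  0.003 -2.627] [  3.88 -20.69  -0.6 ] j6~ -0.32
[-0.004  0.003 -2.627] [  3.91 -20.7    8.1 ] j6~ -0.32
```

```bash
python3 -m crank '[[[0,0,-0.14],[0.5,-2.5,-0.6],150],[[0,0,-0.28],[1,-5,-0.6],150],[[0,0,-0.42],[1.5,-7.5,-0.6],150],[[0,0,-0.56],[2,-10,-0.6],150],[[0,0,-0.7],[2.4,-12.5,-0.6],150],[[0,0,-0.84],[2.8,-15,-0.6],150],[[0,0,-0.98],[3.2,-17,-0.6],150],[[0,0,-1.12],[3.6,-19,-0.6],150],[[0,0,-1.26],[3.9,-20.2,-0.6],150],[[0,0,-1.4],[3.9,-20.7,-0.6],150]]'
python3 -c "
from h import *
plan((.599,.0188,.13,20))"
```

```text
time_s: 18.95
position: [0.6003, 0.0192, 0.1305]
orientation: [[0.765, 0.644, -0.003], [0.644, -0.765, 0.0], [-0.002, -0.002, -1.0]]
contact_force: [0.5, -0.2, -2.0]
grip_width: 0.0594
gripper_force: 30.0
t 18.95 pos [0.6003 0.0192 0.1305] th -49.9 j6 0.85 w 0.0594
[-0.003  0.    -1.22 ] [-0.13 -0.05  0.05] j6~ -0.32
```

```bash
python3 -m crank '[[[0,0,-0.14],[-0.1,0,0],150],[[0,0,-0.28],[-0.1,0,0],150],[[0,0,-0.42],[-0.1,0,0],150],[[0,0,-0.56],[-0.1,0,0],150],[[0,0,-0.7],[-0.1,0,0],150],[[0,0,-0.84],[-0.1,0,0],150],[[0,0,-0.98],[-0.1,0,0],150],[[0,0,-1.12],[-0.1,0,0],150],[[0,0,-1.22],[-0.1,0,0],150],[[0,0,-1.22],[-0.1,0,0],150]]'
python3 -c "
from h import *
plan((.599,.0188,.13,20),(.599,.0188,.043,20))"
```

```text
time_s: 19.95
position: [0.5988, 0.0178, 0.131]
orientation: [[-0.336, 0.942, -0.003], [0.942, 0.336, 0.0], [0.001, -0.002, -1.0]]
contact_force: [-0.8, 0.6, -3.9]
grip_width: 0.0597
gripper_force: 30.0
t 19.95 pos [0.5988 0.0178 0.131 ] th 19.6 j6 -0.37 w 0.0597
[-0.002 -0.001 -0.006] [0.09 0.05 0.1 ] j6~ -0.32
[-0.002 -0.001 -0.006] [0.08 0.07 8.8 ] j6~ -0.32
```

```bash
python3 -m crank '[[[0,0,0],[0.1,0.1,2],150],[[0,0,0],[0.1,0.1,4.5],150],[[0,0,0],[0.1,0.1,7],150],[[0,0,0],[0.1,0.1,8.3],150],[[0,0,0],[0.1,0.1,8.9],150],[[0,0,0],[0.1,0.1,8.9],150],[[0,0,0],[0.1,0.1,8.9],150],[[0,0,0],[0.1,0.1,8.9],75],[[0,0,0],[0.1,0.1,8.9],50],[[0,0,0],[0.1,0.1,8.9],20]]'
python3 -m crank '[[[0,0,0],[0,0,0],10],[[0,0,0],[0,0,0],0],[[0,0,0],[0,0,-2],0],[[0,0,0],[0,0,-5],0],[[0,0,0],[0,0,-9],0],[[0,0,0.14],[0,0,-10],0],[[0,0,0.28],[0,0,-10],0],[[0,0,0.42],[0,0,-10],0],[[0,0,0.56],[0,0,-10],0],[[0,0,0.7],[0,0,-10],0]]'
python3 -c "
from h import *
plan((.437,.0305,.13,-126),(.437,.0305,.018,-126))"
```

```text
time_s: 20.95
position: [0.6007, 0.019, 0.0448]
orientation: [[-0.335, 0.942, 0.002], [0.942, 0.335, -0.0], [-0.001, 0.002, -1.0]]
contact_force: [0.0, -0.0, -0.4]
grip_width: 0.0748
gripper_force: 0.0
time_s: 21.95
position: [0.6, 0.019, 0.1437]
orientation: [[0.356, 0.935, 0.0], [0.935, -0.356, 0.0], [0.0, 0.0, -1.0]]
contact_force: [0.7, -0.0, 0.2]
grip_width: 0.0874
gripper_force: 0.0
t 21.95 pos [0.6    0.019  0.1437] th -20.8 j6 0.34 w 0.0874
[ 0.    -0.     1.835] [ -4.72 -15.64   1.37] j6~ 2.27
[ 0.    -0.     1.835] [ -4.73 -15.64  12.57] j6~ 2.27
```

```bash
python3 -m crank '[[[0,0,0.14],[-0.5,-2,1],0],[[0,0,0.28],[-1,-4,1],0],[[0,0,0.42],[-1.5,-6,1],0],[[0,0,0.56],[-2,-8,1],0],[[0,0,0.7],[-2.5,-10,1],0],[[0,0,0.84],[-3.5,-12,1],0],[[0,0,0.98],[-4,-14,1],0],[[0,0,1.12],[-4.7,-15.6,1],0],[[0,0,1.26],[-4.7,-15.6,1],0],[[0,0,1.4],[-4.7,-15.6,1],0]]'
python3 - <<'E'
from h import *
c=manip.camera('top'); cv2.imwrite('pics/top2.png',c['pixels'][170:310,170:370].repeat(3,0).repeat(3,1))
for x in('red','green'): print(x,cap(c,x))
print('yellow',cap(c,'yellow',.084),'want .599 .0188 -5.5')
plan((.437,.0305,.13,-126),(.437,.0305,.018,-126))
E
```

```text
time_s: 22.95
position: [0.4371, 0.0297, 0.134]
orientation: [[0.981, -0.192, 0.001], [-0.192, -0.981, -0.0], [0.001, -0.0, -1.0]]
contact_force: [0.4, 0.0, 0.1]
grip_width: 0.0878
gripper_force: 0.0
red None
green (array([0.43254684, 0.20758642]), array([0.43249808, 0.20796931]), np.float64(123.9623609591877), 0.6)
yellow (array([0.59720177, 0.01915925]), array([0.59720728, 0.01831533]), np.float64(-10.586468293958562), 0.76) want .599 .0188 -5.5
t 23.15 pos [0.4375 0.0296 0.1337] th -100.5 j6 1.74 w 0.0881
[-0.    -0.     0.445] [-0.06 -0.08  0.37] j6~ 2.27
[-0.    -0.     0.445] [-0.06 -0.08 11.57] j6~ 2.27
```

View pics/top2.png

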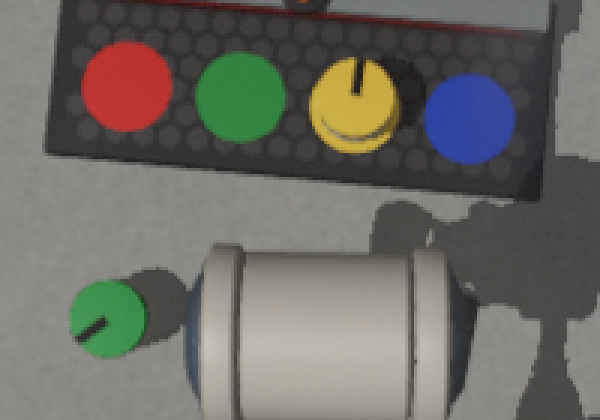

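The crop shows the yellow can centred on its disc with its stripe pointing at the scanner, from (357,93) to (361,58). Next is the red can.

```bash
python3 -m crank '[[[0,0,0.14],[0,-0.1,0],0],[[0,0,0.28],[0,-0.1,0],0],[[0,0,0.42],[0,-0.1,1],0],[[0,0,0.445],[0,-0.1,4],0],[[0,0,0.445],[0,-0.1,7],0],[[0,0,0.445],[0,-0.1,10],0],[[0,0,0.445],[0,-0.1,11.5],0],[[0,0,0.445],[0,-0.1,11.6],0],[[0,0,0.445],[0,-0.1,11.6],60],[[0,0,0.445],[0,-0.1,11.6],150]]'
python3 -m crank '[[[0,0,0],[0,0,0],150],[[0,0,0],[0,0,0],150],[[0,0,0],[0,0,0],150],[[0,0,0],[0,0,0],150],[[0,0,0],[0,0,-2],150],[[0,0,0],[0,0,-5],150],[[0,0,0],[0,0,-8],150],[[0,0,0],[0,0,-11],150],[[0,0,0],[0,0,-11],150],[[0,0,0],[0,0,-11],150]]'
python3 -c "
from h import *
plan((.6166,.2022,.13,-125),(.6166,.2022,.13,40))"
```

```text
time_s: 24.15
position: [0.4388, 0.0306, 0.0195]
orientation: [[0.807, -0.59, 0.003], [-0.59, -0.807, -0.0], [0.002, -0.002, -1.0]]
contact_force: [0.0, 0.5, 0.3]
grip_width: 0.075
gripper_force: 0.0
time_s: 25.15
position: [0.4375, 0.0306, 0.1268]
orientation: [[0.807, -0.591, -0.0], [-0.591, -0.807, 0.0], [-0.0, 0.0, -1.0]]
contact_force: [0.9, 0.2, -2.3]
grip_width: 0.0599
gripper_force: 30.0
t 25.15 pos [0.4375 0.0306 0.1268] th -126.2 j6 2.2 w 0.0599
[ 0.     0.    -0.021] [  4.31 -24.42  -0.33] j6~ 2.5
[-0.     0.    -2.901] [  4.31 -24.42  -0.33] j6~ -0.38
```

```bash
python3 -m crank '[[[0,0,-0.14],[0.5,-2.5,-0.4],150],[[0,0,-0.28],[1,-5,-0.4],150],[[0,0,-0.42],[1.5,-8,-0.4],150],[[0,0,-0.56],[2,-11,-0.4],150],[[0,0,-0.7],[2.5,-14,-0.4],150],[[0,0,-0.84],[3,-17,-0.4],150],[[0,0,-0.98],[3.5,-20,-0.4],150],[[0,0,-1.12],[4,-22.5,-0.4],150],[[0,0,-1.26],[4.3,-24,-0.4],150],[[0,0,-1.4],[4.3,-24.4,-0.4],150]]'
python3 -c "
from h import *
plan((.6166,.2022,.13,40))"
```

```text
time_s: 26.15
position: [0.6159, 0.2029, 0.1269]
orientation: [[0.715, 0.699, -0.006], [0.699, -0.715, -0.001], [-0.005, -0.003, -1.0]]
contact_force: [-0.7, -0.2, -2.6]
grip_width: 0.0596
gripper_force: 30.0
t 26.15 pos [0.6159 0.2029 0.1269] th -45.6 j6 1.06 w 0.0596
[-0.006  0.002 -1.494] [-0.    0.1  -0.31] j6~ -0.38
```

```bash
python3 -m crank '[[[0,0,-0.14],[0,0.1,-0.3],150],[[0,0,-0.28],[0,0.1,-0.3],150],[[0,0,-0.42],[0,0.1,-0.3],150],[[0,0,-0.56],[0,0.1,-0.3],150],[[0,0,-0.7],[0,0.1,-0.3],150],[[0,0,-0.84],[0,0.1,-0.3],150],[[0,0,-0.98],[0,0.1,-0.3],150],[[0,0,-1.12],[0,0.1,-0.3],150],[[0,0,-1.26],[0,0.1,-0.3],150],[[0,0,-1.4],[0,0.1,-0.3],150]]'
python3 -c "
from h import *
plan((.6166,.2022,.13,40),(.6166,.2022,.043,40))"
```

```text
time_s: 27.15
position: [0.6159, 0.201, 0.1306]
orientation: [[-0.567, 0.824, -0.005], [0.824, 0.567, -0.001], [0.002, -0.005, -1.0]]
contact_force: [-0.4, -0.0, -2.8]
grip_width: 0.0595
gripper_force: 30.0
t 27.15 pos [0.6159 0.201  0.1306] th 34.5 j6 -0.34 w 0.0595
[-0.005 -0.002 -0.095] [0.06 0.13 0.06] j6~ -0.38
[-0.005 -0.002 -0.095] [0.04 0.17 8.76] j6~ -0.38
```

```bash
python3 -m crank '[[[0,0,-0.09],[0.1,0.1,1],150],[[0,0,-0.095],[0.1,0.15,4],150],[[0,0,-0.095],[0.1,0.15,7],150],[[0,0,-0.095],[0.1,0.15,8.3],150],[[0,0,-0.095],[0.1,0.15,8.9],150],[[0,0,-0.095],[0.1,0.15,8.9],150],[[0,0,-0.095],[0.1,0.15,8.9],150],[[0,0,-0.095],[0.1,0.15,8.9],75],[[0,0,-0.095],[0.1,0.15,8.9],50],[[0,0,-0.095],[0.1,0.15,8.9],20]]'
python3 -m crank '[[[0,0,0],[0,0,0],10],[[0,0,0],[0,0,0],0],[[0,0,0],[0,0,-2],0],[[0,0,0],[0,0,-5],0],[[0,0,0],[0,0,-9],0],[[0,0,-0.14],[0,0,-10],0],[[0,0,-0.28],[0,0,-10],0],[[0,0,-0.42],[0,0,-10],0],[[0,0,-0.56],[0,0,-10],0],[[0,0,-0.7],[0,0,-10],0]]'
python3 -c "
from h import *
plan((.4325,.2078,.13,124.5),(.4325,.2078,.018,124.5))"
```

```text
time_s: 28.15
position: [0.6184, 0.2031, 0.0466]
orientation: [[-0.638, 0.77, 0.002], [0.77, 0.638, 0.0], [-0.001, 0.001, -1.0]]
contact_force: [-0.2, -0.5, -0.1]
grip_width: 0.0746
gripper_force: 0.0
time_s: 29.15
position: [0.6179, 0.203, 0.1457]
orientation: [[-0.985, 0.172, 0.0], [0.172, 0.985, 0.0], [-0.0, 0.0, -1.0]]
contact_force: [-0.4, 0.3, -0.1]
grip_width: 0.0878
gripper_force: 0.0
t 29.15 pos [0.6179 0.203  0.1457] th 80.1 j6 -1.13 w 0.0878
[ 0.     0.    -0.775] [18.34 -2.72  1.57] j6~ -1.73
[ 0.     0.    -0.775] [18.34 -2.72 12.77] j6~ -1.73
```

```bash
python3 -m crank '[[[0,0,-0.14],[3,-0.5,1.2],0],[[0,0,-0.28],[6,-1,1.2],0],[[0,0,-0.42],[10,-1.5,1.2],0],[[0,0,-0.56],[14,-2,1.2],0],[[0,0,-0.7],[17,-2.5,1.2],0],[[0,0,-0.775],[18.3,-2.7,1.2],0],[[0,0,-0.775],[18.3,-2.7,1.2],0],[[0,0,-0.775],[18.3,-2.7,1.2],0],[[0,0,-0.775],[18.3,-2.7,1.2],0],[[0,0,-0.775],[18.3,-2.7,1.2],0]]'
python3 - <<'E'
from h import *
c=manip.camera('top'); cv2.imwrite('pics/top3.png',c['pixels'][140:310,160:370].repeat(3,0).repeat(3,1))
print('red',cap(c,'red',.084),'want .6166 .2022')
print('yellow',cap(c,'yellow',.084),'want .599 .0188 -5.5')
print(mark(c,'can_red'),mark(c,'can_yellow'),mark(c,'can_green'))
plan((.4325,.2078,.13,124.5),(.4325,.2078,.018,124.5))
E
```

```text
time_s: 30.15
position: [0.4336, 0.2089, 0.1334]
orientation: [[-0.828, -0.56, -0.0], [-0.56, 0.828, -0.0], [0.001, 0.0, -1.0]]
contact_force: [0.0, -1.1, -0.3]
grip_width: 0.0879
gripper_force: 0.0
red (array([0.61512354, 0.19638253]), array([0.61447778, 0.19675279]), np.float64(4.471640583210549), 0.89) want .6166 .2022
yellow (array([0.59740122, 0.01857135]), array([0.5973858 , 0.01754482]), np.float64(-8.846840530602567), 0.71) want .599 .0188 -5.5
(array([0.62063971, 0.19940071, 0.0203507 ]), 0.89) (array([0.60262179, 0.02194525, 0.02308096]), 0.67) (array([ 0.43062459,  0.20964758, -0.00210357]), 0.45)
t 30.45 pos [0.4331 0.2089 0.1335] th 124.1 j6 -1.79 w 0.0878
[ 0.    -0.    -0.006] [ 0.11 -0.06  0.35] j6~ -1.73
[ 0.    -0.    -0.006] [ 0.11 -0.06 11.55] j6~ -1.73
```

View pics/top3.png

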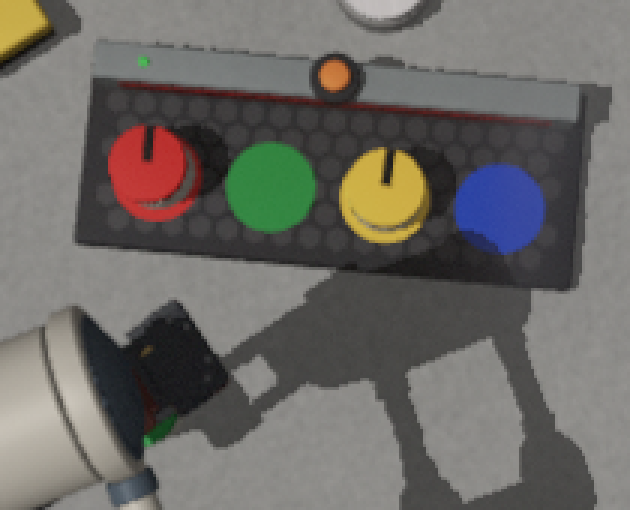

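The red can stands on its disc with its stripe at the scanner, (147,162) to (150,126) in the crop. Yellow is still good. Grasping green.

```bash
python3 -c "
from h import *
c=manip.camera('top'); print(w(c,[[209.0,193.7],[289.0,200.0]],.084))"
python3 -m crank '[[[0,0,0],[0.1,0,2],0],[[0,0,0],[0.1,0,5],0],[[0,0,0],[0.1,0,8],0],[[0,0,0],[0.1,0,10.5],0],[[0,0,0],[0.1,0,11.6],0],[[0,0,0],[0.1,0,11.6],0],[[0,0,0],[0.1,0,11.6],30],[[0,0,0],[0.1,0,11.6],60],[[0,0,0],[0.1,0,11.6],150],[[0,0,0],[0.1,0,11.6],150]]'
python3 -m crank '[[[0,0,0],[0,0,0],150],[[0,0,0],[0,0,0],150],[[0,0,0],[0,0,0],150],[[0,0,0],[0,0,0],150],[[0,0,0],[0,0,-2],150],[[0,0,0],[0,0,-5],150],[[0,0,0],[0,0,-8],150],[[0,0,0],[0,0,-11],150],[[0,0,0],[0,0,-11],150],[[0,0,0],[0,0,-11],150]]'
python3 -c "
from h import *
plan((.608,.1105,.13,-5))"
```

```text
[[0.62039965 0.19967279 0.084     ]
 [0.60580502 0.0158228  0.084     ]]
time_s: 31.5
position: [0.4327, 0.2088, 0.0187]
orientation: [[-0.827, -0.562, 0.002], [-0.562, 0.827, 0.001], [-0.002, 0.0, -1.0]]
contact_force: [-1.3, 0.4, 6.7]
grip_width: 0.0596
gripper_force: 30.1
time_s: 32.5
position: [0.432, 0.2083, 0.1265]
orientation: [[-0.827, -0.562, -0.001], [-0.562, 0.827, -0.0], [0.001, -0.0, -1.0]]
contact_force: [-0.1, -0.3, -2.7]
grip_width: 0.0597
gripper_force: 30.0
t 32.5 pos [0.432  0.2083 0.1265] th 124.2 j6 -1.79 w 0.0597
[-1.000e-03 -0.000e+00  2.254e+00] [ -9.07 -17.97  -0.36] j6~ 0.27
```

```bash
python3 -m crank '[[[0,0,0.14],[-1,-2,-0.4],150],[[0,0,0.28],[-2,-4,-0.4],150],[[0,0,0.42],[-3,-6,-0.4],150],[[0,0,0.56],[-4,-8,-0.4],150],[[0,0,0.7],[-5,-10,-0.4],150],[[0,0,0.84],[-6,-12,-0.4],150],[[0,0,0.98],[-7,-14,-0.4],150],[[0,0,1.12],[-8,-16,-0.4],150],[[0,0,1.26],[-9,-18,-0.4],150],[[0,0,1.4],[-9.1,-18,-0.4],150]]'
python3 -c "
from h import *
plan((.608,.1105,.13,-5))"
```

```text
time_s: 33.5
position: [0.6087, 0.1086, 0.1269]
orientation: [[-0.688, 0.725, -0.005], [0.725, 0.688, -0.002], [0.003, -0.005, -1.0]]
contact_force: [-1.0, -0.1, -2.9]
grip_width: 0.0594
gripper_force: 30.0
t 33.5 pos [0.6087 0.1086 0.1269] th 43.5 j6 -0.64 w 0.0594
[-0.006 -0.     0.846] [ 0.19  0.08 -0.31] j6~ 0.27
```

```bash
python3 -m crank '[[[0,0,0.14],[0.1,0.1,-0.3],150],[[0,0,0.28],[0.1,0.1,-0.3],150],[[0,0,0.42],[0.1,0.1,-0.3],150],[[0,0,0.56],[0.1,0.1,-0.3],150],[[0,0,0.7],[0.1,0.1,-0.3],150],[[0,0,0.84],[0.1,0.1,-0.3],150],[[0,0,0.846],[0.1,0.1,-0.3],150],[[0,0,0.846],[0.1,0.1,-0.3],150],[[0,0,0.846],[0.1,0.1,-0.3],150],[[0,0,0.846],[0.1,0.1,-0.3],150]]'
python3 -c "
from h import *
plan((.608,.1105,.13,-5),(.608,.1105,.042,-5))"
```

```text
time_s: 34.5
position: [0.6084, 0.112, 0.134]
orientation: [[0.077, 0.997, -0.001], [0.997, -0.077, -0.0], [-0.0, -0.001, -1.0]]
contact_force: [0.7, 0.7, -2.1]
grip_width: 0.0596
gripper_force: 30.0
t 34.5 pos [0.6084 0.112  0.134 ] th -4.4 j6 0.2 w 0.0596
[-0.001  0.     0.01 ] [-0.15 -0.02  0.4 ] j6~ 0.27
[-0.001  0.     0.01 ] [-0.15 -0.02  9.2 ] j6~ 0.27
```

```bash
python3 -m crank '[[[0,0,0.01],[-0.1,0,2],150],[[0,0,0.01],[-0.1,0,5],150],[[0,0,0.01],[-0.1,0,8],150],[[0,0,0.01],[-0.1,0,9],150],[[0,0,0.01],[-0.1,0,9.3],150],[[0,0,0.01],[-0.1,0,9.3],150],[[0,0,0.01],[-0.1,0,9.3],150],[[0,0,0.01],[-0.1,0,9.3],75],[[0,0,0.01],[-0.1,0,9.3],50],[[0,0,0.01],[-0.1,0,9.3],20]]'
python3 -m crank '[[[0,0,0],[0,0,0],10],[[0,0,0],[0,0,0],0],[[0,0,0],[0,0,-2],0],[[0,0,0],[0,0,-5],0],[[0,0,0],[0,0,-9],0],[[0,0,0],[4,0,-12],0],[[0,0,0],[8,0,-13],0],[[0,0,0],[12,-4,-13],0],[[0,0,0],[16,-8,-13],0],[[0,0,0],[20,-12,-13],0]]'
python3 - <<'E'
from h import *
c=manip.camera('top'); cv2.imwrite('pics/top4.png',c['pixels'][140:310,160:370].repeat(3,0).repeat(3,1))
s=manip.camera('side'); cv2.imwrite('pics/side4.png',s['pixels'][170:330,170:370].repeat(4,0).repeat(4,1)[:600])
for n in(c,s): print([mark(n,'can_'+x)[0] for x in('red','green','yellow')],mark(n,'scan_button_top'))
E
```

```text
time_s: 35.5
position: [0.6089, 0.111, 0.0423]
orientation: [[0.089, 0.996, 0.001], [0.996, -0.089, 0.0], [0.0, 0.001, -1.0]]
contact_force: [0.3, 0.5, 0.3]
grip_width: 0.0744
gripper_force: 0.0
time_s: 36.5
position: [0.5182, 0.3071, 0.1715]
orientation: [[0.089, 0.996, -0.0], [0.996, -0.089, 0.0], [0.0, -0.0, -1.0]]
contact_force: [-0.7, -0.4, -0.9]
grip_width: 0.0876
gripper_force: 0.0
[array([0.61815178, 0.2003536 , 0.02213738]), array([0.60969891, 0.11112476, 0.02143498]), array([0.62276197, 0.04521281, 0.02259736])] (array([0.68201224, 0.05573806, 0.09312567]), 0.45)
[array([0.61316556, 0.19852185, 0.02288697]), array([0.60354   , 0.11252134, 0.02470913]), array([0.62353269, 0.0410404 , 0.02479895])] (array([0.68218239, 0.06144482, 0.09763385]), 0.66)
```

View pics/top4.png

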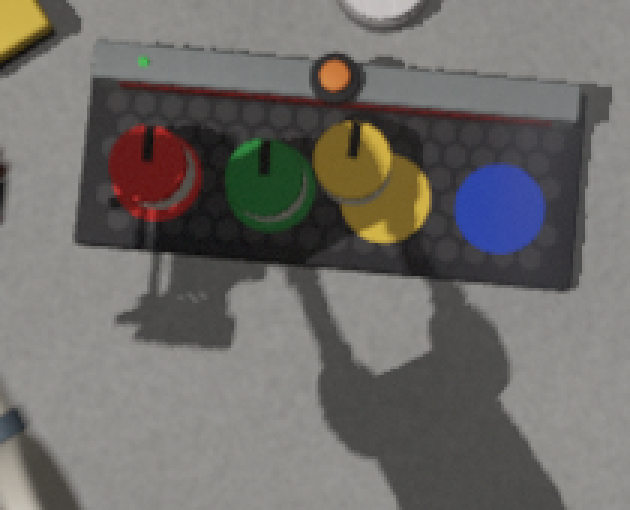

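View pics/side4.png

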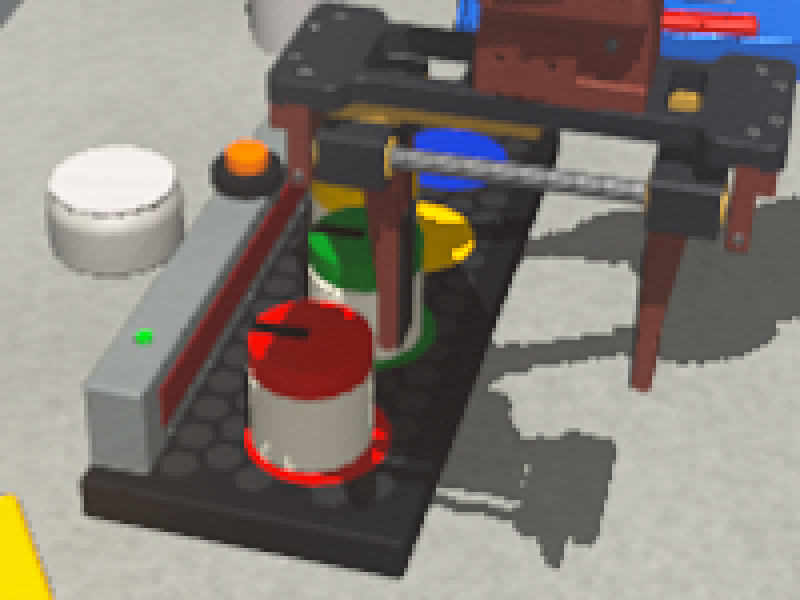

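The top crop shows red and green well placed. The yellow can was knocked off its disc to about (352,159) in the crop, with its stripe still towards the scanner. It now stands close to both the scanner and green, so I'll grip only its cap, with the fingertips above the scanner's top.

Run:
```python
from h import *
c=manip.camera('top')
print(w(c,[[352.5/3+160-.3,159/3+140-.3],[148.5/3+160-.3,162/3+140-.3],[264.5/3+160-.3,178/3+140-.3]],.084))
plan((.622,.043,.15,-28),(.622,.043,.078,-28))
```

```text
[[0.62263647 0.0428662  0.084     ]
 [0.62039941 0.1992112  0.084     ]
 [0.60804447 0.11006464 0.084     ]]
t 37.05 pos [0.5201 0.3047 0.1715] th -5.2 j6 0.56 w 0.0881
[-0.     0.     0.398] [-25.14  12.52   2.15] j6~ 0.56
[-0.     0.     0.398] [-25.13  12.53   9.35] j6~ 0.56
```

```bash
python3 -m crank '[[[0,0,0.1],[-3,1.5,0.5],0],[[0,0,0.2],[-7,3.5,1],0],[[0,0,0.3],[-11,5.5,1],0],[[0,0,0.398],[-15,7.5,1],0],[[0,0,0.398],[-19,9.5,1],0],[[0,0,0.398],[-23,11.5,1],0],[[0,0,0.398],[-25.1,12.5,2],0],[[0,0,0.398],[-25.1,12.5,2],0],[[0,0,0.398],[-25.1,12.5,2],0],[[0,0,0.398],[-25.1,12.5,2],0]]'
python3 -c "
from h import *
plan((.622,.043,.15,-28),(.622,.043,.078,-28))"
```

```text
time_s: 38.05
position: [0.6214, 0.0455, 0.152]
orientation: [[0.467, 0.884, 0.0], [0.884, -0.467, 0.001], [0.001, 0.0, -1.0]]
contact_force: [-0.6, -0.0, 1.1]
grip_width: 0.0881
gripper_force: 0.0
t 38.05 pos [0.6214 0.0455 0.152 ] th -27.9 j6 0.5 w 0.0881
[ 0.    -0.001  0.002] [-0.2   0.17  0.2 ] j6~ 0.56
[ 0.    -0.001  0.002] [-0.2   0.17  7.4 ] j6~ 0.56
```

```bash
python3 -m crank '[[[0,0,0],[-0.2,0.2,2],0],[[0,0,0],[-0.2,0.2,4.5],0],[[0,0,0],[-0.2,0.2,6.5],0],[[0,0,0],[-0.2,0.2,7.3],0],[[0,0,0],[-0.2,0.2,7.3],0],[[0,0,0],[-0.2,0.2,7.3],0],[[0,0,0],[-0.2,0.2,7.3],30],[[0,0,0],[-0.2,0.2,7.3],60],[[0,0,0],[-0.2,0.2,7.3],80],[[0,0,0],[-0.2,0.2,7.3],150]]'
python3 -m crank '[[[0,0,0],[0,0,0],150],[[0,0,0],[0,0,0],150],[[0,0,0],[0,0,0],150],[[0,0,0],[0,0,-0.4],150],[[0,0,0],[0,0,-0.7],150],[[0,0,0],[0,0,-0.7],150],[[0,0,0],[0,0,-0.7],150],[[0,0,0],[0,0,-0.7],150],[[0,0,0],[0,0,-0.7],150],[[0,0,0],[0,0,-0.7],150]]'
python3 -c "
from h import *
plan((.599,.0188,.085,-28))"
```

```text
time_s: 39.05
position: [0.6224, 0.042, 0.0791]
orientation: [[0.468, 0.884, 0.0], [0.884, -0.468, 0.0], [0.0, 0.0, -1.0]]
contact_force: [-0.1, -0.5, 4.7]
grip_width: 0.0592
gripper_force: 18.8
time_s: 40.05
position: [0.6223, 0.0419, 0.0855]
orientation: [[0.468, 0.884, -0.0], [0.884, -0.468, 0.0], [-0.0, -0.0, -1.0]]
contact_force: [0.2, 0.3, -2.8]
grip_width: 0.0586
gripper_force: 30.0
t 40.05 pos [0.6223 0.0419 0.0855] th -27.9 j6 0.5 w 0.0586
[-0.     0.     0.002] [-3.13 -0.98  0.05] j6~ 0.52
```

```bash
python3 -m crank '[[[0,0,0],[-0.6,-0.2,0],150],[[0,0,0.02],[-1.4,-0.4,0],150],[[0,0,0.02],[-2.2,-0.7,0],150],[[0,0,0.02],[-3,-0.95,0],150],[[0,0,0.02],[-3.1,-1,0],150],[[0,0,0.02],[-3.1,-1,0],150],[[0,0,0.02],[-3.1,-1,0.3],150],[[0,0,0.02],[-3.1,-1,0.65],150],[[0,0,0.02],[-3.1,-1,0.65],150],[[0,0,0.02],[-3.1,-1,0.65],150]]'
python3 -m crank '[[[0,0,0],[0,0,0],80],[[0,0,0],[0,0,0],60],[[0,0,0],[0,0,0],40],[[0,0,0],[0,0,0],10],[[0,0,0],[0,0,0],0],[[0,0,0],[0,0,-3],0],[[0,0,0],[0,0,-7],0],[[0,0,0],[4,-3,-10],0],[[0,0,0],[8,-6,-10],0],[[0,0,0],[12,-10,-10],0]]'
python3 - <<'E'
from h import *
plan((.683,.0575,.15,-5))
E
```

```text
time_s: 41.05
position: [0.5989, 0.0194, 0.0787]
orientation: [[0.485, 0.874, -0.001], [0.874, -0.485, 0.0], [-0.0, -0.001, -1.0]]
contact_force: [-0.6, 0.3, -1.9]
grip_width: 0.0589
gripper_force: 30.0
time_s: 42.05
position: [0.5742, 0.1606, 0.1812]
orientation: [[0.487, 0.873, 0.004], [0.873, -0.487, 0.001], [0.003, 0.003, -1.0]]
contact_force: [0.9, 0.0, 0.5]
grip_width: 0.0881
gripper_force: 0.0
t 42.05 pos [0.5742 0.1606 0.1812] th -29.1 j6 0.72 w 0.0881
[ 0.003 -0.002 -0.421] [-3.71 14.52  3.15] j6~ 0.17
```

```bash
python3 -m crank '[[[0,0,0],[1,-3,-1],0],[[0,0,0],[2.5,-7,-2],0],[[0,0,0],[4,-11,-2],0],[[0,0,0],[5,-15,-2],0],[[0,0,0],[6,-17.6,-2],0],[[0,0,0],[6,-17.6,-2],0],[[0,0,0],[6,-17.6,-2],255],[[0,0,0],[6,-17.6,-2],255],[[0,0,0],[6,-17.6,-2],255],[[0,0,0],[6,-17.6,-2],255]]'
python3 - <<'E'
from h import *
c=manip.camera('top'); cv2.imwrite('pics/top5.png',c['pixels'][140:310,160:370].repeat(3,0).repeat(3,1))
s=manip.camera('side'); cv2.imwrite('pics/side5.png',s['pixels'][170:320,170:370].repeat(4,0).repeat(4,1))
for n in(c,s): print([mark(n,'can_'+x)[0] for x in('red','green','yellow')],mark(n,'scan_button_top'))
hsv=cv2.cvtColor(c['pixels'],cv2.COLOR_BGR2HSV); m=(abs(hsv[...,0].astype(int)-12)<6)&(hsv[...,1]>150)&(hsv[...,2]>150); m[:150]=0;m[180:]=0;m[:,250:]&=True;m[:,:255]=0;m[:,290:]=0
print('button',w(c,np.argwhere(m)[:,::-1],.093).mean(0),m.sum())
plan((.683,.0575,.15,-5))
E
```

```text
time_s: 43.05
position: [0.4494, 0.2965, 0.1989]
orientation: [[0.487, 0.873, -0.0], [0.873, -0.487, -0.0], [-0.0, -0.0, -1.0]]
contact_force: [-0.2, -0.3, -0.3]
grip_width: 0.0595
gripper_force: 0.0
[array([0.61918093, 0.19808454, 0.02087951]), array([0.61066364, 0.11008778, 0.01879227]), array([0.60191431, 0.0232961 , 0.02515333])] (array([0.6848955 , 0.05474399, 0.09750844]), 0.53)
[array([0.61508122, 0.20106758, 0.02591839]), array([0.607399  , 0.11264004, 0.02596772]), array([0.5974209 , 0.01989064, 0.02524856])] (array([0.68123525, 0.05706775, 0.09784407]), 0.64)
button [0.68613596 0.05711107 0.093     ] 75
t 43.55 pos [0.4487 0.2973 0.199 ] th -29.0 j6 1.03 w 0.0196
[-0.   -0.   -0.42] [-9.59 32.13  4.9 ] j6~ 0.17
```

View pics/top5.png

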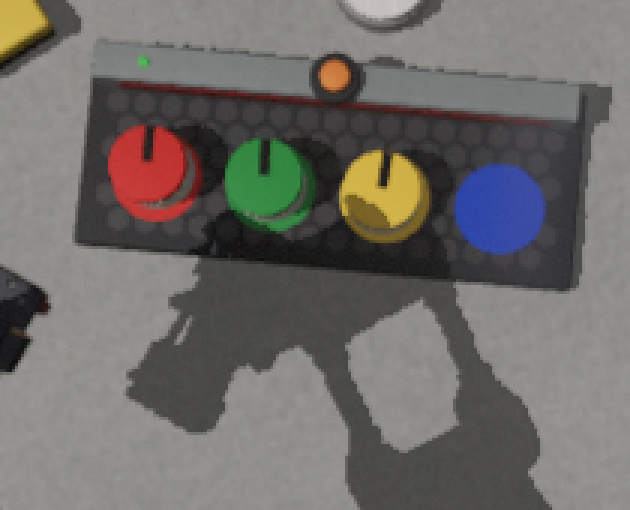

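View pics/side5.png

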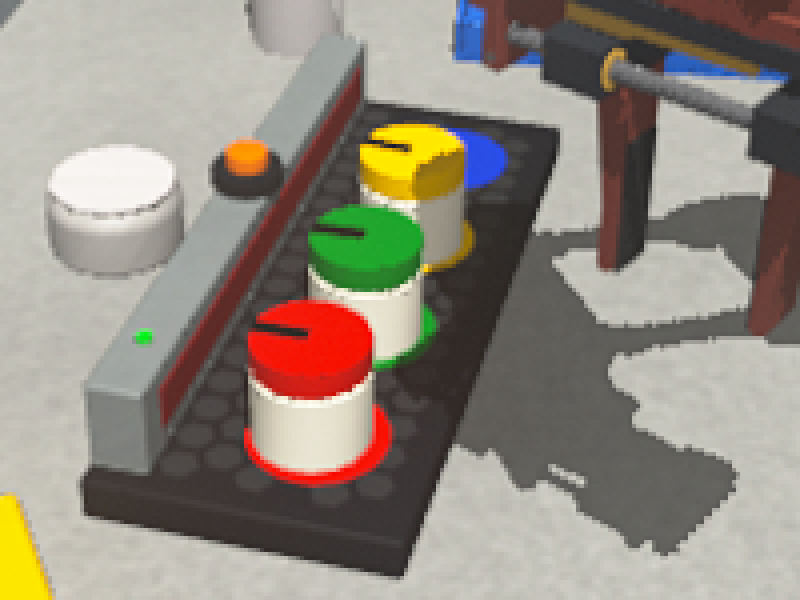

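All three stand on their discs with stripes towards the scanner: (149,145), (265,157) and (385,170) in the crop. The side view agrees. Pressing the button at (333,75) next, located at about (.685,.057,.096).

```bash
python3 -m crank '[[[0,0,0],[-1,3,1],255],[[0,0,0],[-2,7,2],255],[[0,0,0],[-3.5,11.5,3],255],[[0,0,0],[-5,16,4],255],[[0,0,0],[-6,20.5,5],255],[[0,0,0],[-7.5,25,6],255],[[0,0,0],[-8.5,29,6.5],255],[[0,0,0],[-9.5,32.2,6.5],255],[[0,0,0],[-9.5,32.2,6.5],255],[[0,0,0],[-9.5,32.2,6.5],255]]'
python3 - <<'E'
from h import *
plan((.685,.057,.11,-29),(.685,.057,.09,-29)); print(manip.observe()['contact_force'])
E
```

```text
time_s: 44.55
position: [0.6841, 0.0575, 0.1333]
orientation: [[0.487, 0.874, -0.001], [0.874, -0.487, 0.0], [-0.0, -0.001, -1.0]]
contact_force: [-0.7, 0.5, 0.8]
grip_width: 0.0004
gripper_force: 0.0
t 44.55 pos [0.6841 0.0575 0.1333] th -29.1 j6 0.54 w 0.0004
[-0.001  0.    -0.002] [-0.    0.11  2.33] j6~ 0.59
[-0.001  0.    -0.002] [-0.    0.11  4.33] j6~ 0.59
[-0.70290046  0.50738486  0.81434936]
```

```bash
python3 -m crank '[[[0,0,0],[0,0.1,1.5],255],[[0,0,0],[0,0.1,2.8],255],[[0,0,0],[0,0.1,3.5],255],[[0,0,0],[0,0.1,3.7],255],[[0,0,0],[0,0.1,3.8],255],[[0,0,0],[0,0.1,3.8],255],[[0,0,0],[0,0.1,3.8],255],[[0,0,0],[0,0.1,3.8],255],[[0,0,0],[0,0.1,3.8],255],[[0,0,0],[0,0.1,3.8],255]]'
```

```text
time_s: 45.55
position: [0.6852, 0.0573, 0.0964]
orientation: [[0.486, 0.874, 0.001], [0.874, -0.486, -0.0], [0.0, 0.001, -1.0]]
contact_force: [-0.5, 0.1, 1.7]
grip_width: 0.0008
gripper_force: 0.7
```

```bash
python3 -m crank '[[[0,0,0],[0,0,0.1],255],[[0,0,0],[0,0,0.2],255],[[0,0,0],[0,0,0.3],255],[[0,0,0],[0,0,0.4],255],[[0,0,0],[0,0,0.5],255],[[0,0,0],[0,0,0.5],255],[[0,0,0],[0,0,0.5],255],[[0,0,0],[0,0,0.5],255],[[0,0,0],[0,0,0.5],255],[[0,0,0],[0,0,0.5],255]]'
```

```text
time_s: 46.55
position: [0.6852, 0.0573, 0.0912]
orientation: [[0.486, 0.874, 0.001], [0.874, -0.486, -0.0], [0.0, 0.001, -1.0]]
contact_force: [1.9, -1.5, 4.1]
grip_width: 0.0007
gripper_force: 2.2
```

```bash
python3 -m crank '[[[0,0,0],[0,0,0.05],255],[[0,0,0],[0,0,0.1],255],[[0,0,0],[0,0,0.15],255],[[0,0,0],[0,0,0.2],255],[[0,0,0],[0,0,0.25],255],[[0,0,0],[0,0,0.3],255],[[0,0,0],[0,0,0.3],255],[[0,0,0],[0,0,0.3],255],[[0,0,0],[0,0,0.3],255],[[0,0,0],[0,0,0.3],255]]'
```

```text
time_s: 47.55
position: [0.6853, 0.0573, 0.0903]
orientation: [[0.486, 0.874, 0.002], [0.874, -0.486, -0.0], [0.001, 0.002, -1.0]]
contact_force: [-0.8, -1.9, 11.7]
grip_width: 0.0008
gripper_force: 5.7
```

The button bottomed out: 11.7 N, with the tip stopped short of its commanded depth. Retreating for a final check.

```bash
python3 -m crank '[[[0,0,0],[0,0,-2],255],[[0,0,0],[0,0,-5],255],[[0,0,0],[0,0,-9],255],[[0,0,0],[1,-4,-10],255],[[0,0,0],[2,-8,-10],255],[[0,0,0],[3.5,-12,-10],255],[[0,0,0],[5,-17,-10],255],[[0,0,0],[6.5,-21.5,-10],255],[[0,0,0],[8,-26,-10],255],[[0,0,0],[9.5,-30,-10],255]]'
python3 - <<'E'
from h import *
c=manip.camera('top'); cv2.imwrite('pics/top6.png',c['pixels'])
s=manip.camera('side')
for n in(c,s): print([mark(n,'can_'+x)[0] for x in('red','green','yellow')])
E
```

```text
time_s: 48.55
position: [0.466, 0.2873, 0.1865]
orientation: [[0.485, 0.875, -0.004], [0.875, -0.485, -0.001], [-0.003, -0.003, -1.0]]
contact_force: [0.4, -0.0, -0.7]
grip_width: 0.0007
gripper_force: 0.0
[array([0.6197645 , 0.19862852, 0.01904008]), array([0.60674528, 0.10670679, 0.02184437]), array([0.60235719, 0.02062934, 0.02372777])]
[array([0.61476834, 0.19914783, 0.02202138]), array([0.60548172, 0.11307714, 0.02481318]), array([0.59898937, 0.01957429, 0.02534775])]
```

View pics/top6.png

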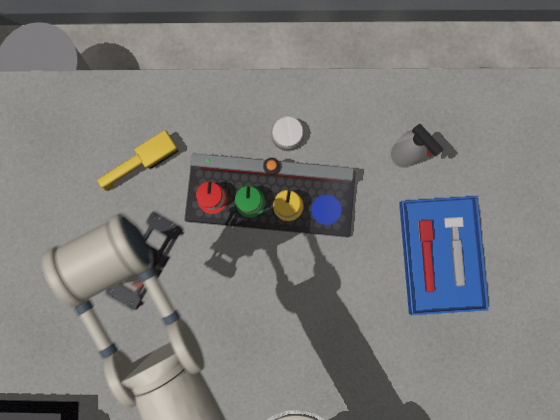

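The cans at (211,195), (250,199) and (288,203) stand on their discs with stripes towards the scanner. The brush and scraper lie in the tray at (428,255) and (457,250). Everything else is unmoved, so I'm handing in.

```bash
python3 -c "
from bench import manip
print(manip.hand_in())"
```

```text
the job is handed in; nothing more can be done
None
```

The job is handed in (no verdict came back): brush and scraper lie in the tray, the red, green and yellow canisters (no blue one was there) stand on their discs facing the scanner, with yellow re-placed after it was knocked aside, and the button was pressed to its stop.

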